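# Set the curing lamp arm over a freshly glued box

## Task

Swing the stand's hinged lamp arm all the way up by its black handle bar, then stand the small open greyboard box upright, in the middle of the blue pad and square with it, setting it down rather than dropping it. Then bring the lamp arm down until it lines up with the orange marker, and let go so that it stays there. The glue is wet, so keep the box upright throughout, do not shift the marker, and leave everything else standing where it is.

Things in the scene. Friction and masses are not known exactly. Their poses are not given: they have to be found in the camera images.
- stand: White fixed stand, base 240 (x) x 180 (y) x 18 mm, grey hinge brackets 137 mm high near its +x end at y = +-74 mm, joined by a block 48 mm high. Origin: centre of the base's underside; z up; -x is its front, where the handle is. Lamp arm and orange marker turn on one level axis, along y, 100 mm above the table at x = +80 mm.
- pad_centre (a point): Centre of the top face of the blue square pad on the stand's bed (pad 84 x 84 mm, its top 20 mm above the table and 2 mm proud of the bed), at (-20, 0, 20) mm in the stand's frame; axes as the stand's, parallel with the pad's edges.
- lamp_hinge (a point): Point on the common hinge axis midway between the brackets, at (80, 0, 100) mm in the stand's frame; axes as the stand's.
- lamp_arm (a joint): Angle of the lamp arm (rad): 0 = level, forward over the pad; grows as the handle is raised; 1.7 = stop, just past upright. Friction holds it; it takes 3 to 7 N at the handle. Two aluminium side bars, 8 mm thick, at y = +-60 mm; white hood (75 mm along the arm, 112 wide, 28 thick) centred 100 mm from the hinge. The lamp clears a box on the pad at every angle.
- lamp_handle (a point): Middle of the black round handle bar, 20 mm in diameter, along the stand's y, 112 mm free length between the yoke's side bars, 200 mm from the hinge axis. Its x axis runs along the arm towards the hinge, y along the bar.
- marker (a joint): Angle of the orange marker (rad), measured as the arm's: the arm is set right when joint lamp_arm equals joint marker. Stiff; not to be moved.
- marker_tip (a point): Free end of the orange marker, a flat finger 100 mm long and 8 mm wide outside the +y bracket (86 mm to +y of the stand's middle), turning on the same axis as the arm; its x axis runs along the marker towards the hinge.
- box: The glued box: open-topped square greyboard box, brown tape at its corners, 64 x 64 mm outside, 42 mm high, walls 4 mm, about 0.09 kg. Origin: centre of its underside, x and y square to its walls, z up. Grip across either pair of outer walls. Starts in any of five places left of the stand; jar, tape, cup and can stand in the others, 100 to 180 mm apart.
- glue_jar: Bystander: white jar with black cap, 64 mm in diameter, 85 mm high; origin centre of its underside.
- tape_roll: Bystander: brown roll of tape lying flat, 70 mm in diameter, 36 mm high; origin centre of its underside.
- brush_cup: Bystander: blue cup with three brushes, 66 mm in diameter, 166 mm high over the brushes; origin centre of its underside.
- varnish_can: Bystander: can with green label, 66 mm in diameter, 100 mm high; origin centre of its underside.
- weight: Bystander: dark steel weight 90 x 45 x 40 mm with a brass knob up to 60 mm, right of the stand; origin centre of its underside.
- jar_lid: Bystander: flat black jar lid, 68 mm in diameter, 12 mm high, front right of the stand; origin centre of its underside.

How it is judged:
On the way, in this order (a step that is already met when the one before it is completed fails the run):
1. the lamp arm is swung all the way up (past 1.45 rad) (value of joint lamp_arm above 1.45 rad), for 0.2 s.
2. with the arm still up, the box stands released in the middle of the blue pad, square with it (horizontal distance between box and pad_centre below 0.015 m and z of box in the frame of pad_centre below 0.005 m and angle between box's own z axis and vertical below 0.08 rad and (angle between the x axis of box and the x axis of pad_centre, either way round below 0.2 rad or angle between the x axis of box and the y axis of pad_centre, either way round below 0.2 rad) and linear speed of box below 0.03 m/s and contact force between the fingers and box below 0.05 N and value of joint lamp_arm above 1.35 rad), for 0.2 s.
At the end, for the whole second after the job is handed in: The lamp arm rests, released, within 0.07 rad (4 degrees) of the orange marker; the box stands upright, flat and released on the blue pad, its centre within 15 mm of the pad's and its sides within 0.2 rad of the pad's edges; the marker has moved less than 6 mm and every bystander less than 30 mm (horizontal distance between box and pad_centre below 0.015 m and z of box in the frame of pad_centre below 0.005 m and angle between box's own z axis and vertical below 0.08 rad and (angle between the x axis of box and the x axis of pad_centre, either way round below 0.2 rad or angle between the x axis of box and the y axis of pad_centre, either way round below 0.2 rad) and linear speed of box below 0.03 m/s and contact force between the fingers and box below 0.05 N and angle between the x axis of lamp_handle and the x axis of marker_tip, either way round below 0.07 rad and velocity of joint lamp_arm between -0.03 and 0.03 rad/s and distance of each of glue_jar, tape_roll, brush_cup, varnish_can, weight, jar_lid from where it was at the start of the episode below 0.03 m and distance of marker_tip from where it was at the start of the episode below 0.006 m); the robot touches nothing.
It fails at once if the box is tipped more than 0.5 rad (angle between box's own z axis and vertical above 0.5 rad).
It fails at once if the box is dropped (falls free, more than 12 mm above the pad, over the stand) (horizontal distance between box and pad_centre below 0.15 m and z of box in the frame of pad_centre above 0.012 m and contact force between the fingers and box below 0.01 N and linear speed of box above 0.3 m/s).
It fails at once if the orange marker is shifted by more than 6 mm at its tip (distance of marker_tip from where it was at the start of the episode above 0.006 m).
It fails at once if a bystander (jar, tape, cup, can, weight, lid) is moved more than 30 mm or knocked over (distance of any of glue_jar, tape_roll, brush_cup, varnish_can, weight, jar_lid from where it was at the start of the episode above 0.03 m or angle between any of glue_jar, tape_roll, brush_cup, varnish_can, weight, jar_lid's own z axis and vertical above 0.5 rad).
It also fails if it takes over 69 s, if anything falls off the work surface, if the arm or the gripper's body presses on something with over 40 N, if the wrist force passes 120 N, or if a joint passes its speed limit or range.

## Robot

A 6-joint arm with a two-finger parallel gripper is mounted at the origin on the work surface. World frame = base frame: x ahead of the robot, y to its left, z up, the work surface at z = 0. Lengths are in m, angles in rad, forces in N, time in s.
With the tool pointing down it reaches from about 0.25 to 0.725 m from the base axis. Payload 4 kg.
Tool frame: the origin (TCP) lies at the very end of the fingers, on their centre line; the grasp point (between the pads) lies env.grasp_offset behind it (env.grasp_offset is the distance from the TCP to the grasp point, in m); z points along the fingers, y is the line along which they close (so a half turn about z gives the same grasp; the last joint's range is limited). The gripper opens to 85 mm and grips with 20 to 120 N. Pads are 22 mm wide; open, the fingers measure 114 mm over their backs; the gripper's body (76 mm by 85 mm) begins 54 mm behind the grasp point. The pads swing forward as they close: fully open they stand 13 mm farther back than shut.
Start: joints at [1.228, 0.241, 0.005, 1.335, 0, 1.571], TCP at [0.168, 0.471, 0.231] pointing down, gripper open.
Joint ranges: [-2.72, 2.72], [-1.05, 1.87], [-1.09, 1.28], [-1.99, 2.15], [-1.42, 1.44], [-3.14, 3.14]. Speed limits (rad/s): [2.79, 2.79, 3.14, 3.14, 3.14, 3.14].

## Interface

Orientations are given as [roll, pitch, yaw] about the fixed x, y, z axes, in that order (R = Rz(yaw) Ry(pitch) Rx(roll)).
In Python, from rig import env gives the robot as it stands.
- The arm moves only by the tool servo_tool, never from a script. Its argument "series" is one flat list of numbers, 7 for each row, row after row: the opening, from 0 (shut) to 1 (fully open), then the shift along the tool's x, y, z in units of 200 mm (1.0 is 200 mm), then the turn, a rotation vector about the tool's x, y, z in units of 60 degrees (1.0 is 60 degrees). In form: [fingers, x, y, z, ax, ay, az, fingers, x, y, z, ax, ay, az, ...]. A call has 1 to 10 rows; each row is the pose to reach, as a shift and turn from the pose commanded when the call began, along the tool's axes at that moment; what a row does not reach only later rows make up. A row lasts 1/10 s, in which the tool goes at most 50 mm and 8.59 degrees, less where a joint would pass 70% of its speed; a pose out of reach is approached as far as the arm can. A call with a number of a shift or a turn outside -1 to 1 is refused whole. A call with a gripper value outside its range is refused whole. The fingers move at their own pace and stop on an object; "newtons" is the grip in N (left out, the last holds). Time passes only in rows, so rows that repeat a pose let the fingers close. It gives the time, the measured TCP pose, the force, the opening and the grip force at its end, in the units of the state.
- env.read_state(): the state, without advancing time (a new reading comes with each control period).
- env.grab_frame(name): name is "scene" or "top"; returns a dict with "frame" (384x512x3 uint8, red, green, blue), "vertical_fov" (degrees; the focal length in pixels is half the picture's height over the tangent of half this angle, whatever the lens; pixels are square), "cx", "cy" (the principal point, pixels), "rvec" (rotation vector, rad) and "tvec" (3), from world to camera coordinates, as OpenCV has them. Camera axes: x right, y down, z forward; pixel columns grow to the right and rows downward; lengths in m; the calibration is good to about 2 mm. A picture is of the moment at which its call begins. There is no depth.
- env.job_done(): hands the job in; it is judged then, once.
The state is a dict: "t": time; "joint_pos": joint angles; "qd": joint speeds; "effort": joint torques, N m; "ee_pos": TCP position; "eef_rot": TCP orientation; "contact_force": force on the tool from outside, world axes, zero at the start; "moment": the same for the moment, N m; "gripper_width": opening from 0.0 (shut) to 1.0 (fully open); "grasp_force": force on a finger pad.
Only numpy, scipy, OpenCV 4.12 (cv2) and the standard library are available. Lean on these libraries where they do the work, as an engineer would, in place of code of your own. Each camera call takes 0.05 s, during which the arm holds its last target. There are 200 camera calls.

## Working session

There is one attempt and no reset: what is moved stays moved. The work goes in short steps, Python scripts to look and compute and a tool call to move; the robot and the scene stay as the last step left them, time stands still between calls to the robot, and variables do not carry over. Pictures are saved under pics/ and viewed, at most 10 in all, crops included, and the job is handed in when it is done.

Besides the shell and the picture viewer there is one more tool, called after "Request:" as name(argument=value, ...) on one line, values as JSON. servo_tool: Moves the arm, as the interface text tells. Its arguments: {"type":"object","properties":{"series":{"type":"array"},"newtons":{"type":"number"}},"required":["series"]}

```bash
ls; mkdir -p pics
python3 - <<'E'
from rig import env
import cv2,numpy as np
print(env.grasp_offset, env.read_state())
for n in("scene","top"):
    g=env.grab_frame(n); f=g.pop("frame"); print(n,g)
    np.save(f"pics/{n}0.npy",f)
    cv2.imwrite(f"pics/{n}0.png",cv2.resize(f[:,:,::-1],(800,600),interpolation=cv2.INTER_CUBIC))
E
```

```text
pics
0.0187 {'t': 0.0, 'joint_pos': array([1.22797678e+00, 2.41381811e-01, 3.75860226e-03, 1.33520145e+00,
       2.93591725e-06, 1.57077320e+00]), 'qd': array([-0.00028664,  0.00078256, -0.00146228,  0.00048719, -0.00209178,
       -0.00020071]), 'effort': array([ 7.80418650e-04, -3.72317111e+01,  2.52408242e+01,  1.71011098e-02,
        9.82129791e-05, -3.06879492e-06]), 'ee_pos': array([0.16786409, 0.47032557, 0.23044164]), 'eef_rot': array([-3.13956432e+00, -2.98282471e-06,  2.79879623e+00]), 'contact_force': array([-0.25454443, -0.76139846,  0.11972511]), 'moment': array([-0.0754693 , -0.00517316, -0.02945986]), 'grasp_force': 0.0, 'gripper_width': 0.9976931629359249}
scene {'vertical_fov': 55.33085928152768, 'cx': 245.7959042925446, 'cy': 188.9093475650586, 'rvec': array([ 2.06881609,  1.47782751, -0.54190427]), 'tvec': array([-0.20595927, -0.29482172,  1.22200591])}
top {'vertical_fov': 55.783135567223695, 'cx': 249.62917274594162, 'cy': 189.75160052044262, 'rvec': array([ 2.21859076, -2.15023877,  0.14513745]), 'tvec': array([0.01993007, 0.51881501, 1.11645259])}
```

View pics/scene0.png

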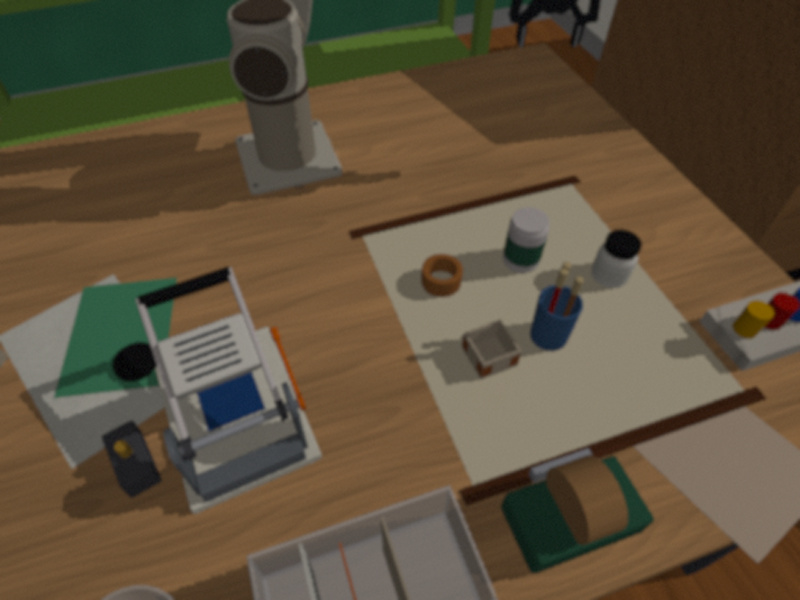

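View pics/top0.png

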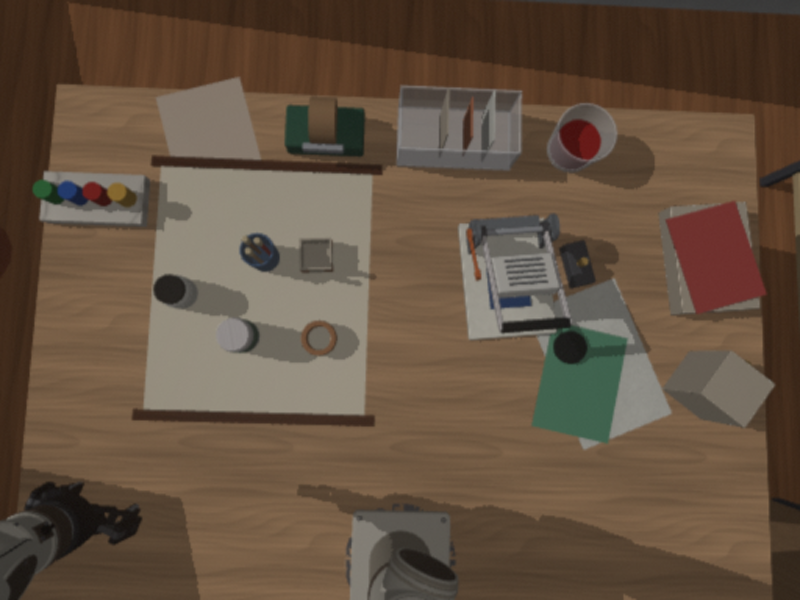

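The scene view shows the lamp's black handle at (142,300)–(228,273), the orange marker at (275,330)–(303,407) and the box at (490,347). In the top view the handle is at (503,326)–(568,322) and the box at (317,255). Next I'll enlarge both regions from both views.

```bash
cat > h.py <<'E'
import numpy as np,cv2
from rig import env
from scipy.spatial.transform import Rotation as Ro
class Cam:
    def __init__(s,n):
        g=env.grab_frame(n); s.im=g["frame"]; s.f=192/np.tan(np.radians(g["vertical_fov"]/2))
        s.R=cv2.Rodrigues(g["rvec"])[0]; s.t=np.array(g["tvec"]); s.c=np.array([g["cx"],g["cy"]])
        s.K=np.array([[s.f,0,s.c[0]],[0,s.f,s.c[1]],[0,0,1]]); s.o=-s.R.T@s.t
    def ray(s,p): 
        d=s.R.T@np.array([*((np.array(p)-s.c)/s.f),1]); return d/np.linalg.norm(d)
    def plane(s,p,z): 
        d=s.ray(p); return s.o+d*(z-s.o[2])/d[2]
    def proj(s,X):
        q=s.R@np.array(X)+s.t; return s.f*q[:2]/q[2]+s.c
def tri(a,pa,b,pb):
    A=np.stack([a.ray(pa),-b.ray(pb)],1); k=np.linalg.lstsq(A,b.o-a.o,rcond=None)[0]
    P=a.o+k[0]*a.ray(pa); Q=b.o+k[1]*b.ray(pb); return (P+Q)/2,np.linalg.norm(P-Q)
def crop(im,x,y,w,h,k): # 512-scale
    return cv2.resize(im[y:y+h,x:x+w,::-1],None,fx=k,fy=k,interpolation=cv2.INTER_CUBIC)
E
python3 - <<'E'
from h import *
s=Cam("scene");t=Cam("top")
a=crop(s.im,80,165,130,160,3);b=crop(t.im,285,130,100,95,4)
c=crop(s.im,285,195,60,50,6);d=crop(t.im,180,140,45,45,5)
o=np.zeros((600,800,3),np.uint8)
def put(i,x,y):
    h,w=i.shape[:2];h=min(h,600-y);w=min(w,800-x);o[y:y+h,x:x+w]=i[:h,:w]
put(a,0,0);put(b,395,0);put(c,395,385);put(d,0,485)
o=cv2.convertScaleAbs(o,alpha=1.5)
cv2.imwrite("pics/crops1.png",o)
E
```

```text
(no output)
```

View pics/crops1.png

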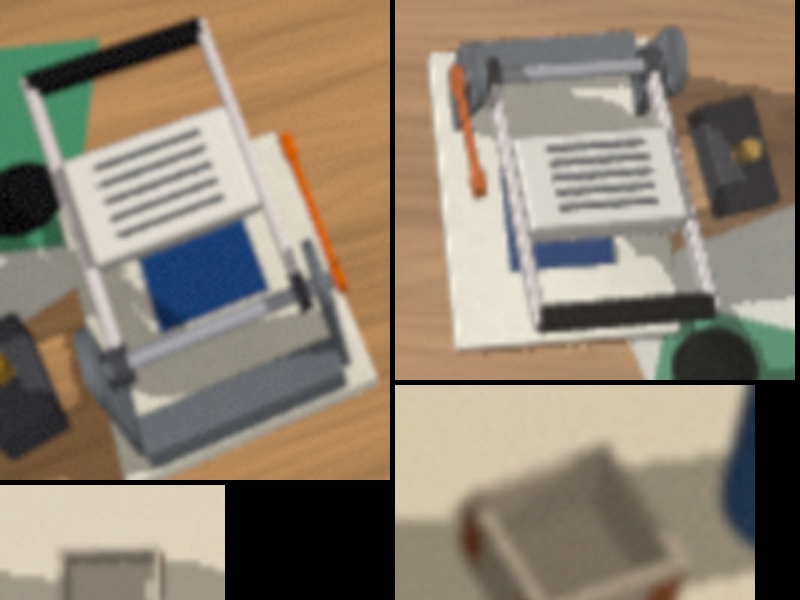

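Crop shows the stand from both views: handle ends, orange marker with its tip towards the robot, blue pad corners and base corners are all readable. Now measuring.

```bash
cat > meas.py <<'E'
from h import *
s=Cam("scene");t=Cam("top")
A=lambda x,y:(80+x/3,165+y/3)
B=lambda x,y:(285+(x-395)/4,130+y/4)
def pr(n,pa,pb):
    P,e=tri(s,pa,t,pb); print(n,P.round(4),round(e,4)); return P
hl=pr("handle+y",A(200,28),B(540,318)); hr=pr("handle-y",A(33,80),B(715,307))
pr("tip",A(288,137),B(479,192)); pr("mk hinge",A(342,287),B(458,68))
for n,c,p,z in[("base FL",t,B(457,348),.018),("base BL",t,B(430,52),.018),("base BLs",s,A(376,378),.018),("base FLs",s,A(275,135),.018),
 ("padFL",t,B(510,268),.02),("padFR",t,B(614,262),.02),("padBLs",s,A(266,288),.02),("padBRs",s,A(163,328),.02)]: print(n,c.plane(p,z).round(4))
for n,c in(("scene",s),("top",t)):
    hsv=cv2.cvtColor(c.im,cv2.COLOR_RGB2HSV)
    m=cv2.inRange(hsv,(2,180,90),(14,255,255)); k,l,st,ce=cv2.connectedComponentsWithStats(m)
    for i in range(1,k):
        if st[i,4]>15: print(n,"orange",st[i],ce[i].round(1))
    m=cv2.inRange(hsv,(105,150,30),(125,255,255)); k,l,st,ce=cv2.connectedComponentsWithStats(m)
    for i in range(1,k):
        if st[i,4]>40: print(n,"blue",st[i],ce[i].round(1))
c=crop(s.im,280,190,60,56,6);d=crop(t.im,180,140,50,45,8)
o=np.zeros((360,780,3),np.uint8);o[:336,:360]=c;o[:360,370:770]=d
cv2.imwrite("pics/box1.png",cv2.convertScaleAbs(o,alpha=1.4))
E
python3 meas.py
```

```text
handle+y [ 0.455  -0.1571  0.1743] 0.0002
handle-y [ 0.4662 -0.275   0.177 ] 0.0045
tip [ 0.5452 -0.1186  0.1423] 0.0026
mk hinge [ 0.6449 -0.11    0.0969] 0.0026
base FL [ 0.4375 -0.1274  0.018 ]
base BL [ 0.6749 -0.1019  0.018 ]
base BLs [ 0.6791 -0.1022  0.018 ]
base FLs [ 0.4452 -0.128   0.018 ]
padFL [ 0.5021 -0.1684  0.02  ]
padFR [ 0.5096 -0.2517  0.02  ]
padBLs [ 0.5843 -0.1624  0.02  ]
padBRs [ 0.5918 -0.2403  0.02  ]
scene orange [340  16  10   7  27] [344.8  18.4]
scene orange [320  19   8   5  16] [323.7  21.1]
scene orange [272 169   4   8  19] [273.  172.3]
scene orange [288 168   7  13  30] [291.9 175.1]
scene orange [174 209  22  53 144] [184.2 234.4]
scene orange [492 351  20  33 216] [502.6 365.5]
scene orange [471 352  29  30 142] [486.5 367.7]
scene orange [454 362  10  17  53] [458.8 369.2]
scene orange [438 370  13  14  55] [443.6 376.2]
scene orange [403 375  14   9  68] [409.3 379.3]
scene orange [501 378   5   6  16] [502.9 380.8]
scene blue [128 240  40  34 820] [147.  256.3]
top blue [ 37 117  15  11 112] [ 43.2 121.9]
```

View pics/box1.png

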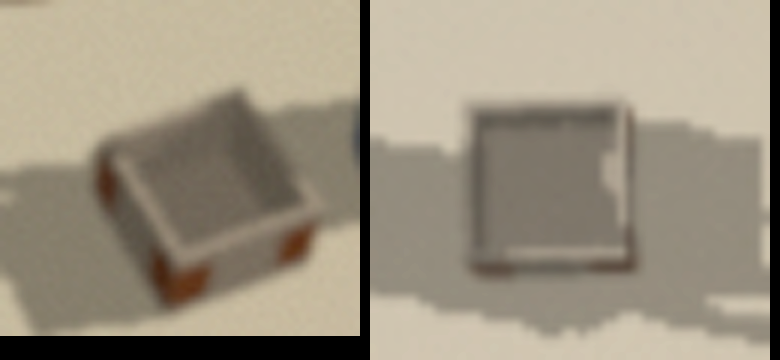

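Box crop: rim corners are readable in both views, in scene (103,150),(240,93),(320,210),(180,258) and in top (472,105),(630,103),(632,262),(472,265), all in crop pixels.

```bash
cat > go.py <<'E'
from h import *
YAW=.10; XS=np.array([np.cos(YAW),np.sin(YAW),0]);YS=np.array([-np.sin(YAW),np.cos(YAW),0]);ZW=np.array([0,0,1.])
PAD=np.array([.5475,-.206,.02]); HINGE=PAD+.1*XS+.08*ZW
def Rt(a,yaw=YAW):   # tool pitched a below level, closing in the stand's x-z plane
    X=np.array([np.cos(yaw),np.sin(yaw),0]);Y=np.array([-np.sin(yaw),np.cos(yaw),0])
    z=np.cos(a)*X-np.sin(a)*ZW; return np.stack([Y,np.cross(z,Y),z],1)
def bar(th,r=.2): return HINGE+r*(-np.cos(th)*XS+np.sin(th)*ZW)
def rows(targets):
    "targets: (grasp-or-tcp pos, R); prints rows from the present pose"
    st=env.read_state(); p=st["ee_pos"]; R=Ro.from_euler("xyz",st["eef_rot"]).as_matrix()
    print("at",p.round(4),"rpy",st["eef_rot"].round(3),"q",st["joint_pos"].round(2),"t",round(st["t"],2),"F",st["contact_force"].round(1))
    for q,T in targets:
        print((R.T@(np.array(q)-p)/.2).round(3),(Ro.from_matrix(R.T@T).as_rotvec()/np.radians(60)).round(3))
E
python3 - <<'E'
from go import *
s=Cam("scene");t=Cam("top")
S=lambda x,y:(280+x/6,190+y/6); T=lambda x,y:(180+(x-370)/8,140+y/8)
C=[]
for a,b in[((320,210),(472,105)),((180,258),(630,103)),((103,150),(632,262)),((240,93),(472,265))]:
    P,e=tri(s,S(*a),t,T(*b)); C.append(P); print(P.round(4),round(e,4))
print(np.mean(C,0)); e=C[0]-C[3]+C[1]-C[2]; print("yaw",np.arctan2(e[1],e[0])); e=C[0]-C[1]+C[3]-C[2]; print("yaw",np.arctan2(-e[0],e[1]))
for p in [(258,252),(320,338),(172,290),(237,335)]: print(p,t.plane(np.array(p)*.64,.08))
print(HINGE,bar(.383))
rows([((.30,.22,.33),Rt(1.3)),((.33,-.12,.30),Rt(1.0)),(bar(.39)-.10*Rt(.7)[:,2],Rt(.7))])
E
```

```text
[0.6272 0.2203 0.0372] 0.005
[0.63   0.1589 0.0384] 0.0054
[0.5682 0.1556 0.0288] 0.004
[0.5642 0.2174 0.0347] 0.0041
[0.59741851 0.18806657 0.0347678 ]
yaw 0.049014783834312084
yaw 0.05563958088438469
(258, 252) [0.58981434 0.29372124 0.08      ]
(320, 338) [0.42893043 0.16833368 0.08      ]
(172, 290) [0.51113612 0.45166297 0.08      ]
(237, 335) [0.4298128  0.32469389 0.08      ]
[ 0.64700042 -0.19601666  0.1       ] [ 0.46241765 -0.21453671  0.17474096]
at [0.168  0.4708 0.2312] rpy [-3.141 -0.     2.799] q [1.23 0.24 0.   1.34 0.   1.57] t 0.4 F [ 0.8 -0.3  0.7]
[-1.043 -0.959 -0.494] [-0.231 -0.146  1.07 ]
[-1.756 -2.51  -0.343] [-0.486 -0.307  1.046]
[-2.195 -2.895 -0.046] [-0.74  -0.467  1.005]
```

Request:
servo_tool(series=[1, -0.5, -0.45, -0.5, -0.1, -0.07, 0.5, 1, -1, -0.95, -0.5, -0.22, -0.14, 1, 1, -1, -0.95, -0.5, -0.22, -0.14, 1, 1, -1, -0.95, -0.5, -0.22, -0.14, 1, 1, -1, -0.95, -0.5, -0.22, -0.14, 1, 1, -1, -0.95, -0.5, -0.22, -0.14, 1, 1, -1, -0.95, -0.5, -0.22, -0.14, 1, 1, -1, -0.95, -0.5, -0.22, -0.14, 1], newtons=30)

```text
t: 1.2
ee_pos: [0.2931, 0.223, 0.3323]
eef_rot: [2.878, 0.008, 1.737]
contact_force: [-1.1, 0.5, -0.1]
gripper_width: 1.003
grasp_force: 0.0
```

```bash
python3 -c "
from go import *
rows([((.31,.03,.33),Rt(1.1)),((.33,-.14,.30),Rt(1.0)),(bar(.39)-.10*Rt(.7)[:,2],Rt(.7))])"
```

```text
at [0.2931 0.223  0.3323] rpy [2.878 0.008 1.737] q [ 0.78 -0.23 -0.24  1.35 -0.16  2.17] t 1.2 F [-1.1  0.5 -0.1]
[-0.966 -0.078 -0.001] [-0.198 -0.015  0.061]
[-1.819 -0.159  0.14 ] [-0.293 -0.018  0.061]
[-2.269 -0.032  0.486] [-0.58  -0.028  0.058]
```

Request:
servo_tool(series=[1, -0.95, -0.08, 0, -0.2, -0.01, 0.06, 1, -0.95, -0.08, 0, -0.2, -0.01, 0.06, 1, -0.95, -0.08, 0, -0.2, -0.01, 0.06, 1, -0.95, -0.08, 0, -0.2, -0.01, 0.06, 1, -0.95, -0.08, 0, -0.2, -0.01, 0.06])

```text
t: 1.7
ee_pos: [0.3096, 0.032, 0.3295]
eef_rot: [2.669, -0.002, 1.676]
contact_force: [0.6, -0.6, 0.4]
gripper_width: 0.998
grasp_force: 0.0
```

```bash
python3 -c "
from go import *
rows([((.33,-.14,.30),Rt(1.0)),(bar(.39)-.10*Rt(.7)[:,2],Rt(.7))])"
```

```text
at [0.3096 0.032  0.3295] rpy [ 2.669e+00 -2.000e-03  1.676e+00] q [ 0.1  -0.56 -0.5   1.16  0.    1.57] t 1.7 F [ 0.6 -0.6  0.4]
[-0.866 -0.057  0.135] [-0.094 -0.004  0.004]
[-1.305  0.022  0.508] [-0.38  -0.004  0.003]
```

Request:
servo_tool(series=[1, -0.9, -0.06, 0.13, -0.1, 0, 0, 1, -0.9, -0.06, 0.13, -0.1, 0, 0, 1, -0.9, -0.06, 0.13, -0.1, 0, 0, 1, -0.9, -0.06, 0.13, -0.1, 0, 0, 1, -0.9, -0.06, 0.13, -0.1, 0, 0])

```text
t: 2.2
ee_pos: [0.3302, -0.1471, 0.3002]
eef_rot: [2.565, -0.001, 1.677]
contact_force: [1.1, 0.8, -0.2]
gripper_width: 1.002
grasp_force: 0.0
```

```bash
python3 -c "
from go import *
R=Rt(.75);z=R[:,2]
rows([(bar(.385)-.10*z,R),(bar(.385)-.05*z,R),(bar(.385)+.014*z,R)])"
```

```text
at [ 0.3302 -0.1471  0.3002] rpy [ 2.565e+00 -1.000e-03  1.677e+00] q [-0.78 -0.4  -0.54  1.04  0.44  0.77] t 2.2 F [ 1.1  0.8 -0.2]
[-0.403  0.061  0.378] [-0.233 -0.004  0.004]
[-0.405  0.121  0.621] [-0.233 -0.004  0.004]
[-0.406  0.198  0.931] [-0.233 -0.004  0.004]
```

Request:
servo_tool(series=[1, -0.4, 0.06, 0.38, -0.23, 0, 0, 1, -0.4, 0.06, 0.38, -0.23, 0, 0, 1, -0.4, 0.06, 0.38, -0.23, 0, 0, 1, -0.4, 0.12, 0.62, -0.23, 0, 0, 1, -0.4, 0.2, 0.93, -0.23, 0, 0, 1, -0.4, 0.2, 0.93, -0.23, 0, 0, 1, -0.4, 0.2, 0.93, -0.23, 0, 0])

```text
t: 2.9
ee_pos: [0.4737, -0.2065, 0.163]
eef_rot: [2.329, -0.006, 1.684]
contact_force: [-1.0, 0.6, -0.4]
gripper_width: 0.998
grasp_force: 0.0
```

Run:
```python
from go import *
R=Rt(.75);z=R[:,2]
rows([(bar(.385)+.016*z,R)])
s=Cam("scene");t=Cam("top")
o=np.hstack([crop(s.im,70,130,130,140,3),crop(t.im,270,130,130,140,3)])
cv2.imwrite("pics/g1.png",cv2.convertScaleAbs(o,alpha=1.5))
```

```text
at [ 0.4737 -0.2065  0.163 ] rpy [ 2.329 -0.006  1.684] q [-0.74  0.03 -0.79  0.15  0.58  0.91] t 2.9 F [-1.   0.6 -0.4]
[-0.034  0.004 -0.005] [-0.008 -0.013  0.005]
```

View pics/g1.png

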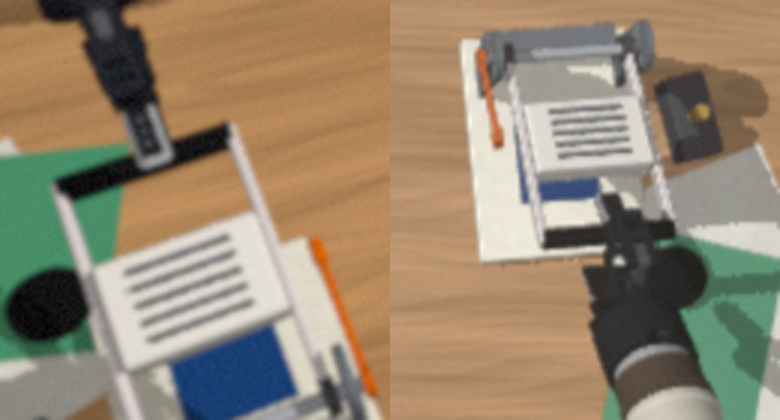

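The fingers straddle the bar in both views, at scene crop (150,150) and top crop (620,225). Closing.

Request:
servo_tool(series=[0, 0, 0, 0, 0, 0, 0, 0, 0, 0, 0, 0, 0, 0, 0, 0, 0, 0, 0, 0, 0, 0, 0, 0, 0, 0, 0, 0, 0, 0, 0, 0, 0, 0, 0, 0, 0, 0, 0, 0, 0, 0, 0, 0, 0, 0, 0, 0, 0], newtons=30)

```text
t: 3.7
ee_pos: [0.4728, -0.2086, 0.1651]
eef_rot: [2.328, -0.002, 1.68]
contact_force: [-6.9, -1.1, 2.3]
gripper_width: 0.217
grasp_force: 29.2
```

Run:
```python
from go import *
st=env.read_state();print(st["gripper_width"],st["grasp_force"])
R=Ro.from_euler("xyz",st["eef_rot"]).as_matrix()
g=st["ee_pos"]-env.grasp_offset*R[:,2]; v=g-HINGE; print(g,v@XS,v@YS,v[2],"ang",np.arctan2(v[2],-v@XS),np.hypot(v[2],v@XS))
off=.005
def tgt(th,a): T=Rt(a); return (bar(th)+env.grasp_offset*T[:,2]-.01*YS*0+YS*(v@YS),T)
rows([tgt(th,a) for th,a in[(.39,.75),(.5,.83),(.62,.9),(.74,.98),(.86,1.05),(.98,1.12),(1.1,1.2),(1.2,1.27),(1.3,1.33),(1.4,1.4),(1.5,1.45),(1.6,1.5)]])
```

```text
0.21676999723131682 29.161164164543152
[ 0.45925832 -0.21008695  0.17796859] -0.18820885382842756 0.004742940946073578 0.07796859357761901 ang 0.39274413185896717 0.20371959710318088
at [ 0.4728 -0.2086  0.1651] rpy [ 2.328e+00 -2.000e-03  1.680e+00] q [-0.74  0.02 -0.79  0.16  0.58  0.91] t 3.7 F [-6.9 -1.1  2.3]
[-0.001  0.005  0.018] [-0.006 -0.008  0.004]
[-0.001  0.102 -0.016] [ 0.07  -0.007  0.005]
[-0.001  0.213 -0.04 ] [ 0.137 -0.007  0.005]
[-0.002  0.325 -0.05 ] [ 0.213 -0.007  0.005]
[-0.002  0.439 -0.047] [ 0.28  -0.007  0.005]
[-0.003  0.551 -0.029] [ 0.347 -0.007  0.006]
[-0.004  0.659  0.001] [ 0.423 -0.006  0.006]
[-0.004  0.746  0.036] [ 0.49  -0.006  0.006]
[-0.005  0.829  0.081] [ 0.547 -0.006  0.006]
[-0.006  0.906  0.133] [ 0.614 -0.006  0.007]
[-0.007  0.98   0.194] [ 0.662 -0.006  0.007]
[-0.008  1.046  0.262] [ 0.71  -0.006  0.007]
```

Request:
servo_tool(series=[0, 0, 0.05, -0.015, 0.035, 0, 0, 0, 0, 0.1, -0.028, 0.07, 0, 0, 0, 0, 0.21, -0.052, 0.137, 0, 0, 0, 0, 0.32, -0.062, 0.213, 0, 0, 0, 0, 0.435, -0.058, 0.28, 0, 0, 0, 0, 0.55, -0.04, 0.347, 0, 0, 0, 0, 0.655, -0.01, 0.423, 0, 0, 0, 0, 0.655, -0.01, 0.423, 0, 0])

```text
t: 4.5
ee_pos: [0.5646, -0.1984, 0.2656]
eef_rot: [2.766, -0.001, 1.684]
contact_force: [-3.6, 2.5, 11.4]
gripper_width: 0.22
grasp_force: 33.1
```

```bash
cat > sw.py <<'E'
from go import *
import sys
def where():
    st=env.read_state(); R=Ro.from_euler("xyz",st["eef_rot"]).as_matrix()
    g=st["ee_pos"]-env.grasp_offset*R[:,2]; v=g-HINGE
    print("ang",np.arctan2(v[2],-v@XS).round(3),"r",np.hypot(v[2],v@XS).round(4),"grip",st["gripper_width"],st["grasp_force"])
    return v@YS
def plan(L):
    y=where(); T=[Rt(a) for _,a in L]
    rows([(bar(th)+env.grasp_offset*t[:,2]+YS*y,t) for (th,_),t in zip(L,T)])
E
python3 -c "
from sw import *
plan([(1.1,1.2),(1.2,1.27),(1.3,1.33),(1.4,1.4),(1.5,1.45),(1.6,1.5),(1.66,1.53)])"
```

```text
ang 1.118 r 0.2035 grip 0.22027353186585263 33.06725084781647
at [ 0.5646 -0.1984  0.2656] rpy [ 2.766e+00 -1.000e-03  1.684e+00] q [-0.44  0.17 -0.06  1.01  0.19  1.05] t 4.5 F [-3.6  2.5 11.4]
[-0.    -0.017  0.019] [ 0.004 -0.005  0.011]
[-0.001  0.076  0.014] [ 0.071 -0.005  0.011]
[-0.003  0.171  0.019] [ 0.128 -0.004  0.012]
[-0.004  0.263  0.033] [ 0.195 -0.004  0.012]
[-0.005  0.355  0.058] [ 0.243 -0.004  0.012]
[-0.006  0.444  0.091] [ 0.291 -0.003  0.012]
[-0.007  0.496  0.115] [ 0.319 -0.003  0.012]
```

Request:
servo_tool(series=[0, 0, 0.08, -0.003, 0.07, 0, 0, 0, 0, 0.175, 0.002, 0.128, 0, 0, 0, 0, 0.265, 0.016, 0.195, 0, 0, 0, 0, 0.355, 0.045, 0.243, 0, 0, 0, 0, 0.44, 0.075, 0.29, 0, 0, 0, 0, 0.49, 0.1, 0.319, 0, 0, 0, 0, 0.49, 0.1, 0.319, 0, 0, 0, 0, 0.49, 0.1, 0.319, 0, 0])

```text
t: 5.3
ee_pos: [0.6624, -0.1871, 0.2813]
eef_rot: [3.095, -0.002, 1.683]
contact_force: [4.1, 2.0, 4.8]
gripper_width: 0.223
grasp_force: 34.8
```

```bash
python3 -c "
from sw import *
plan([(1.62,1.52)])
st=env.read_state();R=Ro.from_euler('xyz',st['eef_rot']).as_matrix()
rows([(st['ee_pos']-.13*R[:,2],R),((.46,.03,.40),Rt(1.57,.05)),((.597,.188,.25),Rt(1.5708,.05))])"
```

```text
ang 1.647 r 0.2005 grip 0.22320706726946893 34.78968322277069
at [ 0.6624 -0.1871  0.2813] rpy [ 3.095e+00 -2.000e-03  1.683e+00] q [-0.28  0.61  0.69  1.61  0.02  1.18] t 5.3 F [4.1 2.  4.8]
[ 0.    -0.027 -0.   ] [-0.004 -0.003  0.011]
at [ 0.6624 -0.1871  0.2813] rpy [ 3.095e+00 -2.000e-03  1.683e+00] q [-0.28  0.61  0.69  1.61  0.02  1.18] t 5.3 F [4.1 2.  4.8]
[ 0.   -0.   -0.65] [0. 0. 0.]
[ 1.193 -0.856 -0.632] [ 0.044 -0.003  0.059]
[ 1.9   -0.122  0.155] [ 0.044 -0.003  0.059]
```

Request:
servo_tool(series=[1, 0, 0, 0, 0, 0, 0, 1, 0, 0, 0, 0, 0, 0, 1, 0, 0, 0, 0, 0, 0, 1, 0, 0, 0, 0, 0, 0, 1, 0, 0, 0, 0, 0, 0, 1, 0, 0, -0.2, 0, 0, 0, 1, 0, 0, -0.4, 0, 0, 0, 1, 0, 0, -0.5, 0, 0, 0, 1, 0, 0, -0.5, 0, 0, 0])

```text
t: 6.2
ee_pos: [0.6565, -0.1887, 0.3837]
eef_rot: [3.095, 0.001, 1.682]
contact_force: [0.1, 0.5, 0.7]
gripper_width: 1.002
grasp_force: 0.0
```

Run:
```python
from sw import *
rows([((.55,.03,.36),Rt(1.5708,.05)),((.597,.188,.25),Rt(1.5708,.05))])
s=Cam("scene");t=Cam("top")
C=crop(s.im,70,110,150,200,2.8)
o=np.hstack([C,crop(t.im,265,60,130,200,2.8)])
cv2.imwrite("pics/up.png",cv2.convertScaleAbs(o,alpha=1.5)); print(o.shape)
```

```text
at [ 0.6565 -0.1887  0.3837] rpy [3.095e+00 1.000e-03 1.682e+00] q [-0.29  0.68  1.09  1.94  0.02  1.17] t 6.2 F [0.1 0.5 0.7]
[ 1.146 -0.413  0.099] [ 0.044 -0.001  0.058]
[ 1.905 -0.118  0.662] [ 0.044 -0.001  0.058]
(560, 784, 3)
```

View pics/up.png

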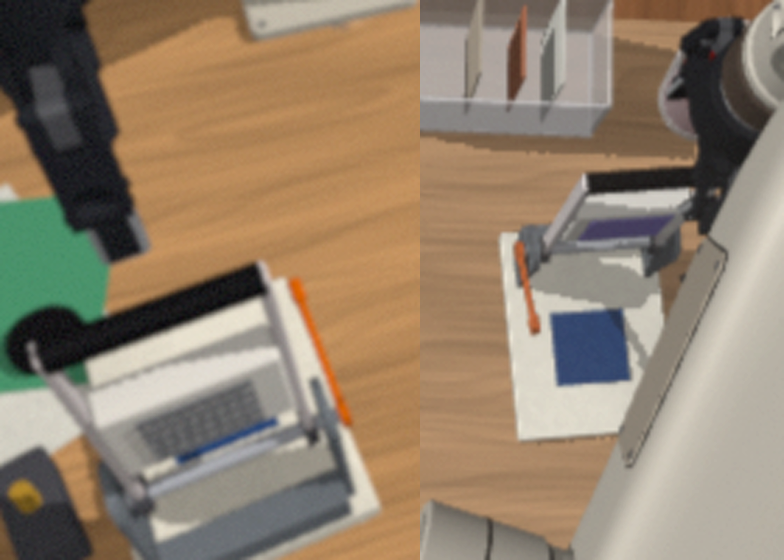

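The lamp is up. The pad is fully visible in the top crop at (551,314),(622,309),(630,381),(558,386), so I refine the pad pose from it and move towards the box.

Request:
servo_tool(series=[1, 0.95, -0.35, 0.08, 0.044, 0, 0.058, 1, 0.95, -0.35, 0.08, 0.044, 0, 0.058, 1, 0.95, -0.35, 0.08, 0.044, 0, 0.058, 1, 0.95, -0.35, 0.08, 0.044, 0, 0.058, 1, 0.95, -0.35, 0.08, 0.044, 0, 0.058])

```text
t: 6.8
ee_pos: [0.5614, -0.0024, 0.3589]
eef_rot: [-3.127, -0.005, 1.627]
contact_force: [-0.9, 0.3, -0.4]
gripper_width: 0.999
grasp_force: 0.0
```

Run:
```python
from sw import *
t=Cam("top")
f=lambda x,y:(265+(x-420)/2.8,60+y/2.8)
c=np.array([t.plane(f(*p),.02) for p in[(551,314),(622,309),(630,381),(558,386)]])
print(c.round(4),c.mean(0).round(4))
e=c[0]-c[3]+c[1]-c[2];print(np.arctan2(e[1],e[0])); e=c[0]-c[1]+c[3]-c[2];print(np.arctan2(-e[0],e[1]))
# blue mask
m=cv2.inRange(cv2.cvtColor(t.im,cv2.COLOR_RGB2HSV),(105,120,30),(125,255,255)); m[:160]=0;m[230:]=0;m[:,:300]=0;m[:,350:]=0
P=np.array([t.plane(p[::-1],.02)[:2] for p in np.argwhere(m)],np.float32); print(len(P),cv2.minAreaRect(P),P.mean(0))
rows([((.597,.188,.25),Rt(1.5708,.05)),((.597,.188,.10),Rt(1.5708,.05))])
```

```text
[[ 0.5817 -0.1612  0.02  ]
 [ 0.5903 -0.2429  0.02  ]
 [ 0.5078 -0.2525  0.02  ]
 [ 0.4994 -0.1702  0.02  ]] [ 0.5448 -0.2067  0.02  ]
0.11254923952225172
0.10312789733072698Traceback (most recent call last):
  File "<stdin>", line 9, in <module>
cv2.error: OpenCV(4.12.0) /io/opencv/modules/imgproc/src/convhull.cpp:143: error: (-215:Assertion failed) total >= 0 && (depth == CV_32F || depth == CV_32S) in function 'convexHull'
```

```bash
sed -i 's/^YAW=.10;/YAW=.105;/; s/^PAD=.*; H/PAD=np.array([.546,-.2065,.02]); H/' go.py
python3 - <<'E'
from sw import *
s=Cam("scene");t=Cam("top")
S=lambda x,y:(280+x/6,190+y/6); T=lambda x,y:(180+(x-370)/8,140+y/8)
for c,f,L in((s,S,[(320,210),(180,258),(103,150),(240,93)]),(t,T,[(472,105),(630,103),(632,262),(472,265)])):
    q=np.array([c.plane(f(*p),.042) for p in L]); e=q[0]-q[3]+q[1]-q[2]; g=q[0]-q[1]+q[3]-q[2]
    print(q.mean(0).round(4),np.linalg.norm(e)/2,np.linalg.norm(g)/2,np.arctan2(e[1],e[0]),np.arctan2(-g[0],g[1]))
hsv=cv2.cvtColor(s.im,cv2.COLOR_RGB2HSV);print(hsv[219,310])
rows([((.596,.187,.25),Rt(1.5708,.05)),((.596,.187,.10),Rt(1.5708,.05))])
E
```

```text
[0.6024 0.1874 0.042 ] 0.05884467875769246 0.0621257203845365 0.10111526952445045 0.07856738888824961
[0.5953 0.1852 0.042 ] 0.06284710063986629 0.06163327180644773 0.04869179307005701 0.05146020457372654
[15 49 83]
at [ 0.5653 -0.0069  0.3602] rpy [-3.133e+00 -3.000e-03  1.622e+00] q [-0.01  0.38  0.53  1.73  0.    1.51] t 6.95 F [-0.5 -0.4 -0.2]
[0.959 0.208 0.552] [-0.009 -0.003  0.001]
[0.957 0.215 1.302] [-0.009 -0.003  0.001]
```

Request:
servo_tool(series=[1, 0.955, 0.21, 0.4, 0, 0, 0, 1, 0.955, 0.21, 0.4, 0, 0, 0, 1, 0.955, 0.21, 0.4, 0, 0, 0, 1, 0.955, 0.21, 0.4, 0, 0, 0, 1, 0.955, 0.21, 0.7, 0, 0, 0, 1, 0.955, 0.21, 0.9, 0, 0, 0, 1, 0.955, 0.21, 1, 0, 0, 0, 1, 0.955, 0.21, 1, 0, 0, 0])

```text
t: 7.75
ee_pos: [0.5942, 0.184, 0.1549]
eef_rot: [-3.123, -0.0, 1.619]
contact_force: [-1.1, -0.9, 0.6]
gripper_width: 0.999
grasp_force: 0.0
```

Run:
```python
from sw import *
rows([((.597,.186,.10),Rt(1.5708,.05)),((.597,.186,.015),Rt(1.5708,.05))])
s=Cam("scene");t=Cam("top")
o=np.hstack([crop(s.im,270,120,90,130,4),crop(t.im,150,100,90,130,4)])
cv2.imwrite("pics/ov.png",cv2.convertScaleAbs(o,alpha=1.4)); print(o.shape)
```

```text
at [0.5942 0.184  0.1549] rpy [-3.123 -0.     1.619] q [0.3  0.54 0.24 1.3  0.   1.82] t 7.75 F [-1.1 -0.9  0.6]
[0.009 0.019 0.274] [-0.018 -0.    -0.002]
[0.009 0.027 0.699] [-0.018 -0.    -0.002]
(520, 720, 3)
```

View pics/ov.png

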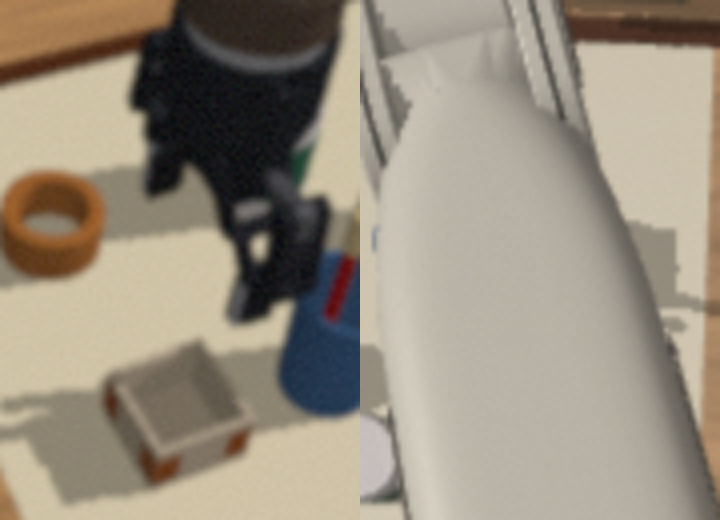

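The gripper hovers above the box, which is at scene crop (180,410). The cup is clear to its right.

Request:
servo_tool(series=[1, 0.01, 0.02, 0.25, -0.018, 0, 0, 1, 0.01, 0.02, 0.4, -0.018, 0, 0, 1, 0.01, 0.02, 0.52, -0.018, 0, 0, 1, 0.01, 0.02, 0.62, -0.018, 0, 0, 1, 0.01, 0.02, 0.7, -0.018, 0, 0, 1, 0.01, 0.02, 0.71, -0.018, 0, 0, 1, 0.01, 0.02, 0.71, -0.018, 0, 0])

```text
t: 8.55
ee_pos: [0.6014, 0.1888, 0.0213]
eef_rot: [3.127, -0.004, 1.62]
contact_force: [0.2, -0.4, -0.0]
gripper_width: 1.0
grasp_force: 0.0
```

```bash
python3 -c "
from sw import *
rows([((.597,.186,.013),Rt(1.5708,.05))])"
```

```text
at [0.6014 0.1888 0.0213] rpy [ 3.127 -0.004  1.62 ] q [0.3  0.64 0.05 0.97 0.   1.83] t 8.55 F [ 0.2 -0.4 -0. ]
[-0.013 -0.023  0.041] [ 0.014 -0.004 -0.001]
```

Request:
servo_tool(series=[1, -0.01, -0.015, 0.03, 0, 0, 0, 1, -0.01, -0.015, 0.03, 0, 0, 0, 0.6, -0.01, -0.015, 0.03, 0, 0, 0, 0.6, -0.01, -0.015, 0.03, 0, 0, 0, 0.6, -0.01, -0.015, 0.03, 0, 0, 0, 0.6, -0.01, -0.015, 0.03, 0, 0, 0, 0.6, -0.01, -0.015, 0.03, 0, 0, 0], newtons=25)

```text
t: 9.25
ee_pos: [0.5974, 0.187, 0.0143]
eef_rot: [3.128, -0.004, 1.621]
contact_force: [1.1, -0.9, 5.6]
gripper_width: 0.745
grasp_force: 28.8
```

```bash
python3 -c "
from sw import *
rows([((.597,.186,.013),Rt(1.5708,.05))])
st=env.read_state();print(st['ee_pos'],st['grasp_force'],st['gripper_width'])"
```

```text
at [0.5974 0.187  0.0143] rpy [ 3.128 -0.004  1.621] q [0.3  0.64 0.03 0.95 0.   1.82] t 9.25 F [ 1.1 -0.9  5.6]
[-0.005 -0.002  0.007] [ 0.013 -0.003  0.   ]
[0.59735058 0.18701505 0.01430996] 28.766919672489166 0.745360515959653
```

Request:
servo_tool(series=[0.6, 0, 0, -0.05, 0, 0, 0, 0.6, 0, 0, -0.15, 0, 0, 0, 0.6, 0, 0, -0.35, 0, 0, 0, 0.6, 0, 0, -0.55, 0, 0, 0, 0.6, 0, 0, -0.75, 0, 0, 0, 0.6, 0, 0, -0.95, 0, 0, 0, 0.6, 0, 0, -1, 0, 0, 0, 0.6, 0, 0, -1, 0, 0, 0])

```text
t: 10.05
ee_pos: [0.5952, 0.1864, 0.2154]
eef_rot: [3.126, -0.004, 1.621]
contact_force: [0.2, -0.0, -1.4]
gripper_width: 0.742
grasp_force: 28.2
```

```bash
cat > pl.py <<'E'
from sw import *
R=Ro.from_euler("xyz",[3.128,-.004,1.571+YAW]).as_matrix()
rows([((.575,0,.24),R),((.546,-.2065,.24),R),((.546,-.2065,.10),R),((.546,-.2065,.036),R)])
st=env.read_state();print(st['grasp_force'],st['gripper_width'])
E
python3 pl.py
```

```text
at [0.5952 0.1864 0.2154] rpy [ 3.126 -0.004  1.621] q [0.3  0.49 0.32 1.39 0.   1.82] t 10.05 F [ 0.2 -0.  -1.4]
[-0.925 -0.146 -0.129] [ 0.002  0.    -0.052]
[-1.949 -0.343 -0.137] [ 0.002  0.    -0.052]
[-1.952 -0.353  0.563] [ 0.002  0.    -0.052]
[-1.954 -0.358  0.883] [ 0.002  0.    -0.052]
28.201982975006104 0.7420671039733527
```

Request:
servo_tool(series=[0.6, -0.15, -0.02, -0.13, 0, 0, -0.05, 0.6, -0.35, -0.05, -0.13, 0, 0, -0.05, 0.6, -0.55, -0.08, -0.13, 0, 0, -0.05, 0.6, -0.75, -0.11, -0.13, 0, 0, -0.05, 0.6, -0.9, -0.14, -0.13, 0, 0, -0.05, 0.6, -0.98, -0.15, -0.13, 0, 0, -0.05, 0.6, -0.98, -0.15, -0.13, 0, 0, -0.05])

```text
t: 10.75
ee_pos: [0.5728, -0.0132, 0.2361]
eef_rot: [3.134, -0.003, 1.67]
contact_force: [0.2, 0.3, -1.3]
gripper_width: 0.742
grasp_force: 28.3
```

```bash
python3 pl.py
```

```text
at [ 0.5728 -0.0132  0.2361] rpy [ 3.134e+00 -3.000e-03  1.670e+00] q [-0.03  0.38  0.21  1.4   0.    1.45] t 10.75 F [ 0.2  0.3 -1.3]
[ 0.065  0.018 -0.019] [-0.006  0.001 -0.006]
[-0.948 -0.229 -0.024] [-0.006  0.001 -0.006]
[-0.951 -0.234  0.676] [-0.006  0.001 -0.006]
[-0.952 -0.236  0.996] [-0.006  0.001 -0.006]
28.333851993083954 0.7415847908533896
```

Request:
servo_tool(series=[0.6, -0.15, -0.04, -0.02, 0, 0, 0, 0.6, -0.35, -0.08, -0.02, 0, 0, 0, 0.6, -0.55, -0.13, -0.02, 0, 0, 0, 0.6, -0.75, -0.18, -0.02, 0, 0, 0, 0.6, -0.9, -0.22, -0.02, 0, 0, 0, 0.6, -0.95, -0.23, 0.1, 0, 0, 0, 0.6, -0.95, -0.23, 0.28, 0, 0, 0, 0.6, -0.95, -0.234, 0.46, 0, 0, 0, 0.6, -0.95, -0.234, 0.6, 0, 0, 0, 0.6, -0.95, -0.234, 0.6, 0, 0, 0])

```text
t: 11.75
ee_pos: [0.5447, -0.2017, 0.1114]
eef_rot: [3.14, -0.009, 1.675]
contact_force: [-1.2, 0.6, -1.3]
gripper_width: 0.742
grasp_force: 28.4
```

```bash
python3 pl.py
python3 - <<'E'
from sw import *
s=Cam("scene");t=Cam("top")
o=np.hstack([crop(s.im,70,150,150,160,3),crop(t.im,280,120,110,160,3)])
cv2.imwrite("pics/pl.png",cv2.convertScaleAbs(o,alpha=1.5))
E
```

```text
at [ 0.5447 -0.2017  0.1114] rpy [ 3.14  -0.009  1.675] q [-0.36  0.48  0.03  1.12  0.01  1.11] t 11.75 F [-1.2  0.6 -1.3]
[ 0.993  0.256 -0.634] [-0.012 -0.004 -0.001]
[-0.019  0.005 -0.643] [-0.012 -0.004 -0.001]
[-0.025  0.004  0.057] [-0.012 -0.004 -0.001]
[-0.028  0.004  0.377] [-0.012 -0.004 -0.001]
28.37909370660782 0.7420469618271791
```

View pics/pl.png

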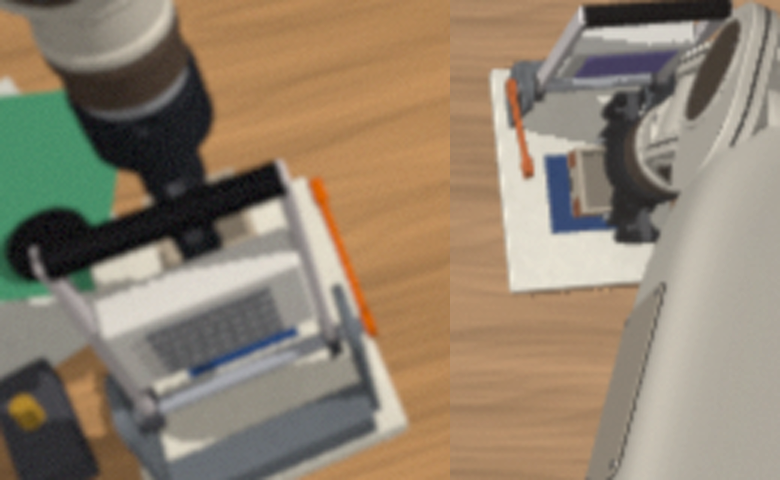

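The box hangs over the pad, its left rim edge at top crop x≈570, rows 150–212. I'll check its offset in the grip from that edge.

Run:
```python
from sw import *
t=Cam("top"); st=env.read_state(); p=st["ee_pos"].copy(); p[2]=0
for q in[(572,150),(574,214)]:
    P=t.plane((280+(q[0]-450)/3,120+q[1]/3),p[2]+.139); d=P-p; print(P.round(4),"stand-frame offset from tcp",(d@XS).round(4),(d@YS).round(4))
```

```text
[ 0.5701 -0.1625  0.139 ] stand-frame offset from tcp 0.025 0.0391
[ 0.5086 -0.165   0.139 ] stand-frame offset from tcp -0.0364 0.043
```

Request:
servo_tool(series=[0.6, -0.033, 0.008, 0.1, -0.01, 0, 0, 0.6, -0.033, 0.008, 0.2, -0.01, 0, 0, 0.6, -0.033, 0.008, 0.28, -0.01, 0, 0, 0.6, -0.033, 0.008, 0.34, -0.01, 0, 0, 0.6, -0.033, 0.008, 0.36, -0.01, 0, 0, 0.6, -0.033, 0.008, 0.37, -0.01, 0, 0, 0.6, -0.033, 0.008, 0.37, -0.01, 0, 0])

```text
t: 12.6
ee_pos: [0.552, -0.2109, 0.0442]
eef_rot: [3.118, -0.002, 1.674]
contact_force: [0.0, -0.4, -1.2]
gripper_width: 0.747
grasp_force: 28.4
```

```bash
python3 pl.py
```

```text
at [ 0.552  -0.2109  0.0442] rpy [ 3.118e+00 -2.000e-03  1.674e+00] q [-0.37  0.54 -0.06  0.95  0.01  1.1 ] t 12.6 F [ 0.  -0.4 -1.2]
[ 1.039  0.245 -0.972] [ 0.009  0.002 -0.002]
[ 0.027 -0.005 -0.979] [ 0.009  0.002 -0.002]
[ 0.026 -0.021 -0.28 ] [ 0.009  0.002 -0.002]
[ 0.025 -0.028  0.04 ] [ 0.009  0.002 -0.002]
28.424104750156403 0.7465196669430508
```

Request:
servo_tool(series=[0.6, 0, 0, 0, 0, 0, 0, 0.6, 0, 0, 0, 0, 0, 0, 0.6, 0, 0, 0, 0, 0, 0])

```text
t: 12.9
ee_pos: [0.5516, -0.2109, 0.0438]
eef_rot: [3.119, -0.002, 1.673]
contact_force: [-0.1, -0.0, -0.7]
gripper_width: 0.747
grasp_force: 28.4
```

```bash
python3 pl.py;python3 pl.py
```

```text
at [ 0.5516 -0.2109  0.0438] rpy [ 3.119e+00 -2.000e-03  1.673e+00] q [-0.37  0.54 -0.06  0.95  0.01  1.1 ] t 12.9 F [-0.1 -0.  -0.7]
[ 1.039  0.247 -0.973] [ 0.009  0.002 -0.003]
[ 0.027 -0.003 -0.981] [ 0.009  0.002 -0.003]
[ 0.026 -0.019 -0.281] [ 0.009  0.002 -0.003]
[ 0.025 -0.026  0.039] [ 0.009  0.002 -0.003]
28.424203097820282 0.7474964727244193
at [ 0.5516 -0.2109  0.0438] rpy [ 3.119e+00 -2.000e-03  1.673e+00] q [-0.37  0.54 -0.06  0.95  0.01  1.1 ] t 12.9 F [-0.1 -0.  -0.7]
[ 1.039  0.247 -0.973] [ 0.009  0.002 -0.003]
[ 0.027 -0.003 -0.981] [ 0.009  0.002 -0.003]
[ 0.026 -0.019 -0.281] [ 0.009  0.002 -0.003]
[ 0.025 -0.026  0.039] [ 0.009  0.002 -0.003]
28.424203097820282 0.7474964727244193
```

Request:
servo_tool(series=[0.6, 0.015, -0.024, 0.01, 0.009, 0, 0, 0.6, 0.015, -0.024, 0.02, 0.009, 0, 0, 0.6, 0.015, -0.024, 0.03, 0.009, 0, 0, 0.6, 0.015, -0.024, 0.035, 0.009, 0, 0, 0.6, 0.015, -0.024, 0.04, 0.009, 0, 0, 0.6, 0.015, -0.024, 0.04, 0.009, 0, 0, 0.6, 0.015, -0.024, 0.04, 0.009, 0, 0])

```text
t: 13.6
ee_pos: [0.5464, -0.2083, 0.0352]
eef_rot: [3.129, -0.003, 1.673]
contact_force: [-0.7, 0.5, -0.8]
gripper_width: 0.741
grasp_force: 28.4
```

```bash
python3 pl.py
```

```text
at [ 0.5464 -0.2083  0.0352] rpy [ 3.129e+00 -3.000e-03  1.673e+00] q [-0.37  0.55 -0.07  0.94  0.01  1.1 ] t 13.6 F [-0.7  0.5 -0.8]
[ 1.024  0.262 -1.018] [-0.001  0.001 -0.003]
[ 0.012  0.012 -1.024] [-0.001  0.001 -0.003]
[ 0.01   0.003 -0.324] [-0.001  0.001 -0.003]
[ 0.009 -0.001 -0.004] [-0.001  0.001 -0.003]
28.414594531059265 0.7412799422014215
```

Request:
servo_tool(series=[0.6, 0, 0, 0.004, 0, 0, 0, 0.6, 0, 0, 0.004, 0, 0, 0, 0.6, 0, 0, 0.008, 0, 0, 0, 0.6, 0, 0, 0.008, 0, 0, 0])

```text
t: 14.0
ee_pos: [0.5464, -0.2083, 0.0343]
eef_rot: [3.129, -0.002, 1.673]
contact_force: [-2.0, 0.3, 3.6]
gripper_width: 0.739
grasp_force: 29.1
```

Contact made (Fz rose from −0.8 to 3.6 N). Releasing, then retreating straight up.

Request:
servo_tool(series=[0.8, 0, 0, 0, 0, 0, 0, 0.85, 0, 0, 0, 0, 0, 0, 1, 0, 0, 0, 0, 0, 0, 1, 0, 0, 0, 0, 0, 0, 1, 0, 0, 0, 0, 0, 0, 1, 0, 0, 0, 0, 0, 0, 1, 0, 0, -0.1, 0, 0, 0, 1, 0, 0, -0.25, 0, 0, 0, 1, 0, 0, -0.5, 0, 0, 0, 1, 0, 0, -0.75, 0, 0, 0])

```text
t: 15.0
ee_pos: [0.5437, -0.2085, 0.1843]
eef_rot: [3.131, -0.004, 1.673]
contact_force: [1.3, -0.8, 0.2]
gripper_width: 0.999
grasp_force: 0.0
```

Run:
```python
from sw import *
R=Rt(1.45)
rows([((.45,-.10,.38),R),(bar(1.65)+(.0187-.12)*R[:,2],R)])
```

```text
at [ 0.5437 -0.2085  0.1843] rpy [ 3.131 -0.004  1.673] q [-0.37  0.42  0.14  1.28  0.01  1.1 ] t 15.0 F [ 1.3 -0.8  0.2]
[ 0.591 -0.4   -0.98 ] [-0.105 -0.003 -0.003]
[ 0.014  0.542 -1.072] [-0.105 -0.003 -0.003]
```

Request:
servo_tool(series=[1, 0, 0, -0.25, 0, 0, 0, 1, 0, 0, -0.5, 0, 0, 0, 1, 0.2, -0.2, -0.7, 0, 0, 0, 1, 0.5, -0.4, -0.95, 0, 0, 0, 1, 0.75, -0.4, -0.95, 0, 0, 0, 1, 1, -0.4, -0.95, 0, 0, 0, 1, 1, -0.4, -0.95, 0, 0, 0])

```text
t: 15.7
ee_pos: [0.4413, -0.0174, 0.3744]
eef_rot: [3.127, -0.003, 1.672]
contact_force: [0.8, 0.8, 0.0]
gripper_width: 1.001
grasp_force: 0.0
```

Run:
```python
from sw import *
s=Cam("scene");t=Cam("top")
o=np.hstack([crop(s.im,80,170,130,150,3),crop(t.im,285,120,100,113,4)[:450]])
cv2.imwrite("pics/pl2.png",cv2.convertScaleAbs(o,alpha=1.5));print(o.shape)
R=Rt(1.45)
rows([(bar(1.65)+(.0187-.12)*R[:,2],R)])
```

```text
(450, 790, 3)
at [ 0.4412 -0.0148  0.3752] rpy [ 3.125 -0.004  1.68 ] q [-0.04  0.09  0.2   1.66  0.01  1.42] t 15.8 F [ 0.2 -1.   0.1]
[-1.012  0.936 -0.112] [-0.1   -0.004  0.004]
```

View pics/pl2.png

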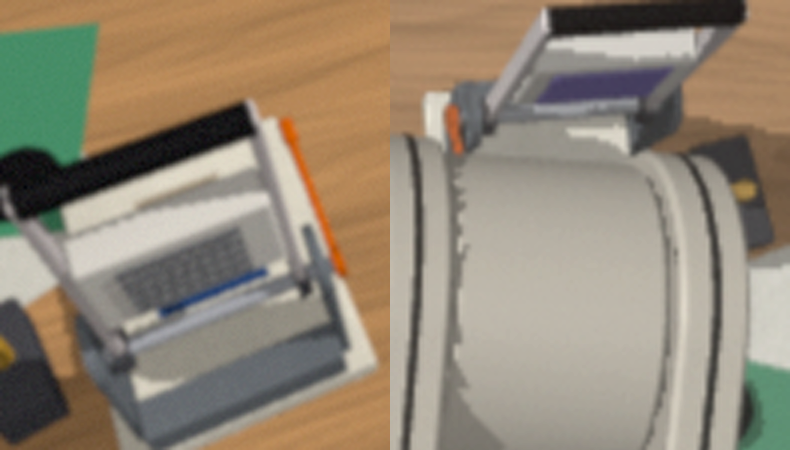

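Request:
servo_tool(series=[1, 0.3, -0.2, 0, 0, 0, 0, 1, 0.6, -0.3, 0, 0, 0, 0, 1, 0.9, -0.3, 0, 0, 0, 0, 1, 1, -0.3, 0, 0, 0, 0, 1, 1, -0.3, 0, 0, 0, 0, 1, 1, -0.3, 0, 0, 0, 0])

```text
t: 16.4
ee_pos: [0.3617, 0.1755, 0.3726]
eef_rot: [3.129, -0.002, 1.678]
contact_force: [0.6, -0.3, 0.6]
gripper_width: 1.002
grasp_force: 0.0
```

Run:
```python
from sw import *
t=Cam("top"); np.save("pics/t.npy",t.im)
cs=[t.proj(PAD+a*.042*XS+b*.042*YS) for a,b in((1,1),(1,-1),(-1,-1),(-1,1))]; print(np.round(cs,1))
H,_=None,None
# rectify rim plane z=.062 in the stand's frame, 0.5 mm/px, +-60 mm: x up, y left
w=240; P=[]
for u,v in((0,0),(w,0),(w,w),(0,w)):
    P.append(t.proj(PAD+[0,0,.042]+(w/2-v)*.0005*XS+(w/2-u)*.0005*YS))
M=cv2.getPerspectiveTransform(np.float32(P),np.float32([(0,0),(w,0),(w,w),(0,w)]))
r=cv2.warpPerspective(t.im,M,(w,w),flags=cv2.INTER_CUBIC)
P=[t.proj(PAD+(w/2-v)*.0005*XS+(w/2-u)*.0005*YS) for u,v in((0,0),(w,0),(w,w),(0,w))]
M=cv2.getPerspectiveTransform(np.float32(P),np.float32([(0,0),(w,0),(w,w),(0,w)]))
r2=cv2.warpPerspective(t.im,M,(w,w),flags=cv2.INTER_CUBIC)
o=np.hstack([r,r2])[:,:,::-1]
o=cv2.resize(o,None,fx=1.6,fy=1.6)
cv2.imwrite("pics/rect.png",cv2.convertScaleAbs(o,alpha=1.5))
R=Rt(1.45); rows([(bar(1.65)+(.0187-.12)*R[:,2],R)])
```

```text
[[311.5 171.6]
 [337.4 169.8]
 [340.1 195.8]
 [314.  197.7]]
at [0.362  0.1743 0.3726] rpy [ 3.129e+00 -2.000e-03  1.676e+00] q [ 0.45  0.02  0.11  1.65 -0.    1.92] t 16.45 F [-0.3  0.2 -0.2]
[-1.989  1.236 -0.125] [-0.104 -0.002 -0.   ]
```

View pics/rect.png

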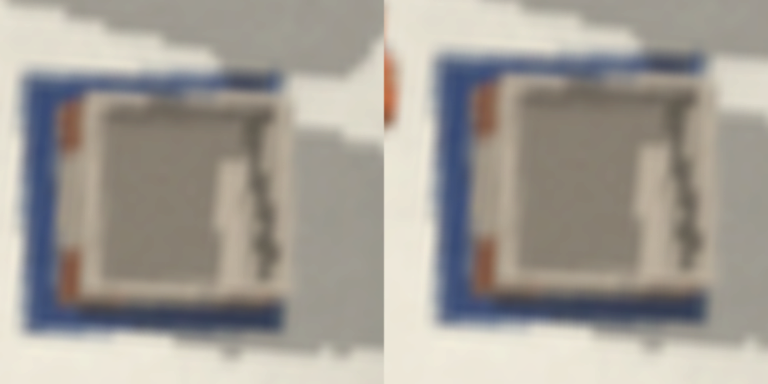

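Rectified view: box rim centre and pad centre agree to about 2 mm and the box is square with the pad. Now measuring the marker's angle as the crossing of two back-projected planes, and starting back towards the handle.

Request:
servo_tool(series=[1, -0.25, 0.1, -0.1, 0, 0, 0, 1, -0.5, 0.3, -0.12, -0.05, 0, 0, 1, -0.75, 0.45, -0.12, -0.1, 0, 0, 1, -0.9, 0.55, -0.12, -0.1, 0, 0, 1, -1, 0.6, -0.12, -0.1, 0, 0, 1, -1, 0.6, -0.12, -0.1, 0, 0])

```text
t: 17.05
ee_pos: [0.5033, -0.0186, 0.3964]
eef_rot: [3.026, -0.001, 1.664]
contact_force: [-0.1, -0.5, -0.7]
gripper_width: 0.998
grasp_force: 0.0
```

```bash
cat > mk.py <<'E'
from sw import *
def marker(f):
    N=[];out=[]
    for n,c,im in f:
        h=cv2.cvtColor(im,cv2.COLOR_RGB2HSV); m=cv2.inRange(h,(3,140,60),(16,255,255))
        tip=HINGE+.086*YS; cs=np.array([c.proj(tip+.1*(-np.cos(a)*XS+np.sin(a)*ZW)) for a in(.43,)]+[c.proj(tip)])
        lo=cs.min(0).astype(int)-12; hi=cs.max(0).astype(int)+12
        k=np.zeros_like(m); k[lo[1]:hi[1],lo[0]:hi[0]]=m[lo[1]:hi[1],lo[0]:hi[0]]
        _,l,st,_=cv2.connectedComponentsWithStats(k); 
        if len(st)<2: print(n,"none"); continue
        i=1+np.argmax(st[1:,4]); p=np.argwhere(l==i)[:,::-1].astype(np.float32)
        vx,vy,x,y=cv2.fitLine(p,cv2.DIST_L2,0,.01,.01).ravel(); pr=(p-[x,y])@[vx,vy]
        a,b=np.array([x,y])+np.outer([pr.min(),pr.max()],[vx,vy]); print(n,len(p),a.round(1),b.round(1))
        N.append(np.cross(c.ray(a),c.ray(b))); out.append((c,a,b))
        # angle using the known plane y=86 mm
        P=[c.o+c.ray(q)*((tip-c.o)@YS)/(c.ray(q)@YS) for q in(a,b)]; d=P[0]-P[1]; d=d*np.sign(-d@XS); print("  plane ang",np.arctan2(d[2],-d@XS),np.linalg.norm(d), [((q-tip)@XS).round(4) for q in P],[q[2].round(4) for q in P])
    if len(N)==2:
        d=np.cross(*N); d*=-np.sign(d@XS); print("marker dir ang",np.arctan2(d[2],-d@XS),"yaw",np.arctan2(-d[1],-d[0]))
s=Cam("scene");t=Cam("top")
import os
marker([("scene",s,np.load("pics/scene0.npy")),("top",t,np.load("pics/top0.npy"))])
marker([("scene",s,s.im),("top",t,np.load("pics/t.npy"))])
print(s.o,t.o)
E
python3 mk.py; python3 -c "
from sw import *
R=Rt(1.45); rows([(bar(1.65)+(.0187-.12)*R[:,2],R),(bar(1.65)+.0187*R[:,2],R)])"
```

```text
scene 247 [174.5 207.8] [195.1 262. ]
  plane ang 0.39763670522863515 0.11534864173904212 [np.float64(-0.0781), np.float64(0.0283)] [np.float64(0.1699), np.float64(0.1252)]
top 62 [299.6 146.9] [305.6 177.1]
  plane ang 0.46638199018899756 0.11108539120821224 [np.float64(0.0107), np.float64(-0.0886)] [np.float64(0.0875), np.float64(0.1374)]
marker dir ang 0.4527125792756523 yaw 0.10862716886901266
scene 246 [174.5 207.8] [195.1 262. ]
  plane ang 0.4136908355021767 0.11505930912797045 [np.float64(-0.0777), np.float64(0.0277)] [np.float64(0.1704), np.float64(0.1242)]
top 62 [299.6 146.9] [305.6 177.1]
  plane ang 0.46638199018899756 0.11108539120821224 [np.float64(0.0107), np.float64(-0.0886)] [np.float64(0.0875), np.float64(0.1374)]
marker dir ang 0.4559301961395568 yaw 0.1077777791086021
[ 1.01649817 -0.11333282  0.7592922 ] [0.40254136 0.07084077 1.16145368]
at [ 0.5014 -0.0152  0.3972] rpy [ 3.026e+00 -3.000e-03  1.669e+00] q [-0.04  0.14  0.3   1.62  0.02  1.43] t 17.15 F [-0.5  0.5  0.1]
[-0.97   0.644  0.058] [-0.005 -0.002 -0.007]
[-0.971  0.647  0.658] [-0.005 -0.002 -0.007]
```

```bash
cat > tip.py <<'E'
from sw import *
from scipy.optimize import minimize_scalar as ms
s=Cam("scene");t=Cam("top")
for n,c,p in(("scene",s,(174.4,207.5)),("scene",s,(176,210.5)),("top",t,(305.7,177.4)),("top",t,(306,178))):
    f=lambda a:np.linalg.norm(c.proj(HINGE+.086*YS+.1*(-np.cos(a)*XS+np.sin(a)*ZW))-p)
    r=ms(f,bounds=(.1,.8),method="bounded"); print(n,p,r.x.round(3),r.fun.round(2))
P,e=tri(s,(174.4,207.5),t,(305.7,177.4));v=P-HINGE;print(P,e,np.arctan2(v[2],-v@XS),np.hypot(v[2],v@XS))
for n,c,p in(("scene",s,(118.85,183)),("top",t,(343.1,208.1))):
    f=lambda a:np.linalg.norm(c.proj(bar(a))-p); r=ms(f,bounds=(.1,.8),method="bounded"); print("arm at start",n,r.x.round(3),r.fun.round(2))
E
python3 tip.py
```

```text
scene (174.4, 207.5) 0.658 2.58
scene (176, 210.5) 0.8 0.43
top (305.7, 177.4) 0.44 0.36
top (306, 178) 0.414 0.08
[ 0.54506826 -0.11791573  0.15298701] 0.00173809490358697 0.5242310089183315 0.10585812612537615
arm at start scene 0.391 0.24
arm at start top 0.389 0.68
```

Request:
servo_tool(series=[1, -0.25, 0.16, 0.02, 0, 0, 0, 1, -0.5, 0.32, 0.03, 0, 0, 0, 1, -0.75, 0.48, 0.05, 0, 0, 0, 1, -0.9, 0.6, 0.05, 0, 0, 0, 1, -0.97, 0.645, 0.05, 0, 0, 0, 1, -0.97, 0.645, 0.05, 0, 0, 0, 1, -0.97, 0.645, 0.05, 0, 0, 0])

```text
t: 17.95
ee_pos: [0.6503, -0.1919, 0.401]
eef_rot: [3.026, -0.004, 1.674]
contact_force: [-0.1, 0.9, 0.5]
gripper_width: 0.999
grasp_force: 0.0
```

```bash
python3 -c "
from sw import *
R=Rt(1.45); rows([(bar(1.65)+(.0187-.12)*R[:,2],R),(bar(1.65)+.0187*R[:,2],R)])"
```

```text
at [ 0.6503 -0.1919  0.401 ] rpy [ 3.026 -0.004  1.674] q [-0.31  0.59  0.98  1.85  0.05  1.16] t 17.95 F [-0.1  0.9  0.5]
[-0.018 -0.009  0.004] [-0.005 -0.004 -0.002]
[-0.02  -0.006  0.604] [-0.005 -0.004 -0.002]
```

Request:
servo_tool(series=[1, -0.02, -0.006, 0.2, 0, 0, 0, 1, -0.02, -0.006, 0.4, 0, 0, 0, 1, -0.02, -0.006, 0.55, 0, 0, 0, 1, -0.02, -0.006, 0.6, 0, 0, 0, 1, -0.02, -0.006, 0.6, 0, 0, 0, 0, -0.02, -0.006, 0.6, 0, 0, 0, 0, -0.02, -0.006, 0.6, 0, 0, 0, 0, -0.02, -0.006, 0.6, 0, 0, 0, 0, -0.02, -0.006, 0.6, 0, 0, 0, 0, -0.02, -0.006, 0.6, 0, 0, 0], newtons=30)

```text
t: 18.95
ee_pos: [0.6637, -0.1951, 0.2842]
eef_rot: [3.022, -0.002, 1.673]
contact_force: [0.4, 0.3, 1.9]
gripper_width: 0.221
grasp_force: 29.4
```

```bash
cat > mk2.py <<'E'
from sw import *
from scipy.ndimage import map_coordinates as mc
s=Cam("scene");t=Cam("top"); res={}
for n,c,im,a,b in(("scene",s,np.load("pics/scene0.npy"),(176,211),(194,261)),("top",t,np.load("pics/t.npy"),(306,177),(300.75,147))):
    h=cv2.cvtColor(cv2.GaussianBlur(im,(3,3),0),cv2.COLOR_RGB2HSV).astype(float)
    I=im.astype(float); o=(I[...,0]-I[...,2])/(I.sum(2)+1)  # wood is about .25, orange near .6
    a=np.array(a,float);b=np.array(b,float);L=np.linalg.norm(b-a);u=(b-a)/L;w=np.array([-u[1],u[0]])
    k=np.arange(-6,L+6,.25); j=np.arange(-4,4.1,.25)
    G=np.array([[mc(o,[[p[1]],[p[0]]],order=1)[0] for p in(a+x*u+y*w for y in j)] for x in k])
    bg=np.minimum(np.median(G[:,:3],1),np.median(G[:,-3:],1)); W=np.clip(G-.42,0,None)
    pk=G.max(1); ok=pk>.45; x=k[ok]
    lat=(W[ok]*j).sum(1)/W[ok].sum(1); fit=np.polyfit(x,lat,1)
    e=[a+q*u+np.polyval(fit,q)*w for q in(x.min(),x.max())]; res[n]=(c,e)
    print(n,pk[::8].round(2),"ends",np.round(e,2),"lat rms",np.std(lat-np.polyval(fit,x)).round(2))
(c,e),(d,f)=res["scene"],res["top"]
for q in range(2):
    P,er=tri(c,e[q],d,f[q]); v=P-HINGE; print(P.round(4),er.round(4),"x",(v@XS).round(4),"y",(v@YS).round(4),"z",v[2].round(4),"ang",np.arctan2(v[2],-v@XS).round(3))
D=np.cross(np.cross(c.ray(e[0]),c.ray(e[1])),np.cross(d.ray(f[0]),d.ray(f[1])));D*=-np.sign(D@XS);print("two-plane",np.arctan2(D[2],-D@XS))
E
python3 mk2.py; python3 -c "
from sw import *
where()"
```

```text
scene [0.23 0.24 0.45 0.68 0.68 0.69 0.62 0.57 0.51 0.51 0.53 0.54 0.51 0.47
 0.52 0.5  0.5  0.53 0.5  0.5  0.49 0.56 0.52 0.52 0.53 0.54 0.62 0.65
 0.62 0.56 0.31 0.24 0.23] ends [[174.49 209.42]
 [194.12 260.54]] lat rms 0.08
ang 1.65 r 0.2034 grip 0.22354368838294242 29.457773566246033Traceback (most recent call last):
  File "mk2.py", line 12, in <module>
    lat=(W[ok]*j).sum(1)/W[ok].sum(1); fit=np.polyfit(x,lat,1)
                                           ~~~~~~~~~~^^^^^^^^^
    raise TypeError("expected non-empty vector for x")
TypeError: expected non-empty vector for x
```

```bash
python3 - <<'E'
s=open('mk2.py').read()
s=s.replace("W=np.clip(G-.42,0,None)","q=G.max(1);m=np.median(q[20:-20]);th=.5*(m+np.median(G[:,[0,-1]]));W=np.clip(G-th,0,None);print(n,m,th)").replace("ok=pk>.45","ok=pk>th+.02*(n=='scene')")
open('mk2.py','w').write(s)
E
python3 mk2.py
```

```text
scene 0.5296195958877759 0.3742765062788461
scene [0.23 0.24 0.45 0.68 0.68 0.69 0.62 0.57 0.51 0.51 0.53 0.54 0.51 0.47
 0.52 0.5  0.5  0.53 0.5  0.5  0.49 0.56 0.52 0.52 0.53 0.54 0.62 0.65
 0.62 0.56 0.31 0.24 0.23] ends [[174.43 209.17]
 [194.32 261.  ]] lat rms 0.08
top 0.3438669958625864 0.18662240398144678
top [0.03 0.03 0.09 0.35 0.36 0.35 0.3  0.3  0.3  0.29 0.31 0.33 0.34 0.35
 0.34 0.35 0.36 0.36 0.36 0.14 0.03 0.14] ends [[305.91 178.28]
 [299.47 145.91]] lat rms 0.13
[ 0.5436 -0.1193  0.1459] 0.0006 x -0.0932 y 0.0869 z 0.0459 ang 0.458
[ 0.6473 -0.1077  0.0986] 0.0013 x 0.0111 y 0.0876 z -0.0014 ang -3.014
two-plane 0.44263958392629815
```

```bash
python3 -c "
from sw import *
plan([(1.65,1.45),(1.6,1.43),(1.5,1.38),(1.4,1.33),(1.3,1.28),(1.2,1.23),(1.1,1.17),(1.0,1.11)])"
```

```text
ang 1.65 r 0.2034 grip 0.2226583294303958 29.556373357772827
at [ 0.6637 -0.1951  0.2842] rpy [ 3.022e+00 -2.000e-03  1.673e+00] q [-0.31  0.55  0.59  1.5   0.05  1.16] t 19.15 F [ 0.2 -1.5  4.9]
[-0.    -0.003  0.017] [-0.001 -0.002 -0.003]
[-0.    -0.05   0.008] [-0.021 -0.001 -0.003]
[-0.001 -0.145 -0.002] [-0.068 -0.001 -0.003]
[-0.001 -0.24  -0.002] [-0.116 -0.001 -0.003]
[-0.001 -0.335  0.007] [-0.164 -0.001 -0.003]
[-0.001 -0.429  0.026] [-0.212 -0.001 -0.003]
[-0.002 -0.519  0.055] [-0.269 -0.001 -0.003]
[-0.002 -0.605  0.092] [-0.326 -0.001 -0.003]
```

Request:
servo_tool(series=[0, 0, -0.05, -0.005, -0.02, 0, 0, 0, 0, -0.145, -0.017, -0.068, 0, 0, 0, 0, -0.24, -0.017, -0.116, 0, 0, 0, 0, -0.335, -0.008, -0.164, 0, 0, 0, 0, -0.43, 0.012, -0.212, 0, 0, 0, 0, -0.52, 0.042, -0.269, 0, 0, 0, 0, -0.605, 0.078, -0.326, 0, 0, 0, 0, -0.605, 0.078, -0.326, 0, 0])

```text
t: 19.95
ee_pos: [0.5409, -0.2082, 0.2523]
eef_rot: [2.686, -0.001, 1.669]
contact_force: [-8.9, -2.0, 3.5]
gripper_width: 0.223
grasp_force: 31.3
```

```bash
python3 -c "
from sw import *
plan([(1.0,1.11),(.9,1.05),(.8,.98),(.7,.91),(.6,.84),(.55,.81),(.5,.78),(.46,.755),(.443,.75)])"
```

```text
ang 0.98 r 0.2036 grip 0.22301332259320833 31.294274926185608
at [ 0.5409 -0.2082  0.2523] rpy [ 2.686e+00 -1.000e-03  1.669e+00] q [-0.5   0.1  -0.21  0.87  0.25  1.02] t 19.95 F [-8.9 -2.   3.5]
[0.    0.023 0.015] [-0.005  0.002 -0.006]
[-0.    -0.07   0.032] [-0.062  0.003 -0.006]
[-0.001 -0.16   0.057] [-0.129  0.003 -0.006]
[-0.001 -0.247  0.092] [-0.196  0.003 -0.006]
[-0.002 -0.33   0.135] [-0.262  0.003 -0.006]
[-0.002 -0.37   0.16 ] [-0.291  0.003 -0.006]
[-0.002 -0.409  0.187] [-0.32   0.003 -0.006]
[-0.002 -0.439  0.21 ] [-0.344  0.004 -0.006]
[-0.002 -0.452  0.22 ] [-0.348  0.004 -0.006]
```

Request:
servo_tool(series=[0, 0, -0.06, 0.018, -0.062, 0, 0, 0, 0, -0.155, 0.043, -0.129, 0, 0, 0, 0, -0.245, 0.078, -0.196, 0, 0, 0, 0, -0.325, 0.12, -0.262, 0, 0, 0, 0, -0.36, 0.145, -0.29, 0, 0, 0, 0, -0.36, 0.145, -0.29, 0, 0, 0, 0, -0.36, 0.145, -0.29, 0, 0])

```text
t: 20.65
ee_pos: [0.4896, -0.2141, 0.1937]
eef_rot: [2.387, -0.002, 1.665]
contact_force: [-30.2, -5.1, 15.9]
gripper_width: 0.22
grasp_force: 35.4
```

```bash
python3 -c "
from sw import *
plan([(.55,.81),(.5,.78),(.46,.755),(.443,.75)])"
```

```text
ang 0.564 r 0.2008 grip 0.22038856402594106 35.41300266981125
at [ 0.4896 -0.2141  0.1937] rpy [ 2.387e+00 -2.000e-03  1.665e+00] q [-0.69 -0.01 -0.67  0.32  0.51  0.94] t 20.65 F [-30.2  -5.1  15.9]
[ 0.001 -0.012  0.007] [-0.005  0.006 -0.009]
[ 0.    -0.057  0.022] [-0.034  0.006 -0.009]
[-0.    -0.092  0.035] [-0.058  0.006 -0.008]
[-0.    -0.108  0.041] [-0.063  0.006 -0.008]
```

Request:
servo_tool(series=[0, 0, -0.03, -0.005, -0.02, 0, 0, 0, 0, -0.06, 0.005, -0.035, 0, 0, 0, 0, -0.09, 0.015, -0.055, 0, 0, 0, 0, -0.108, 0.02, -0.063, 0, 0, 0, 0, -0.108, 0.02, -0.063, 0, 0, 0, 0, -0.108, 0.02, -0.063, 0, 0])

```text
t: 21.25
ee_pos: [0.4813, -0.215, 0.1787]
eef_rot: [2.313, 0.0, 1.671]
contact_force: [-5.6, -5.0, 5.4]
gripper_width: 0.224
grasp_force: 32.9
```

```bash
python3 -c "
from sw import *
plan([(.443,.75)])"
```

```text
ang 0.472 r 0.2009 grip 0.2243187624206061 32.8505140542984
at [ 0.4813 -0.215   0.1787] rpy [2.313 0.    1.671] q [-0.74  0.01 -0.76  0.17  0.58  0.92] t 21.25 F [-5.6 -5.   5.4]
[ 0.    -0.027  0.012] [ 0.007  0.003 -0.003]
```

Request:
servo_tool(series=[0, 0, -0.015, 0.004, 0, 0, 0, 0, 0, -0.03, 0.008, 0, 0, 0, 0, 0, -0.03, 0.008, 0, 0, 0, 0, 0, -0.03, 0.008, 0, 0, 0])

```text
t: 21.65
ee_pos: [0.4793, -0.2152, 0.1738]
eef_rot: [2.312, 0.001, 1.672]
contact_force: [-2.0, -5.7, 5.3]
gripper_width: 0.22
grasp_force: 32.7
```

```bash
python3 -c "
from sw import *
plan([(.443,.75)])"
```

```text
ang 0.445 r 0.2006 grip 0.2201528523062727 32.74517118930817
at [ 0.4793 -0.2152  0.1738] rpy [2.312e+00 1.000e-03 1.672e+00] q [-0.75  0.02 -0.77  0.15  0.59  0.92] t 21.65 F [-2.  -5.7  5.3]
[ 0.    -0.002  0.004] [ 0.009  0.003 -0.002]
```

Request:
servo_tool(series=[1, 0, 0, 0, 0, 0, 0, 1, 0, 0, 0, 0, 0, 0, 1, 0, 0, 0, 0, 0, 0, 1, 0, 0, 0, 0, 0, 0, 1, 0, 0, 0, 0, 0, 0, 1, 0, 0, 0, 0, 0, 0, 1, 0, 0, -0.15, 0, 0, 0, 1, 0, 0, -0.35, 0, 0, 0, 1, 0, 0, -0.55, 0, 0, 0, 1, 0, 0, -0.6, 0, 0, 0])

```text
t: 22.65
ee_pos: [0.3896, -0.2241, 0.2567]
eef_rot: [2.311, 0.001, 1.671]
contact_force: [1.0, 0.2, 0.3]
gripper_width: 1.006
grasp_force: 0.0
```

Request:
servo_tool(series=[1, 0.1, 0, -0.15, 0, 0, 0, 1, 0.35, 0, -0.2, 0, 0, 0, 1, 0.6, 0, -0.2, 0, 0, 0, 1, 0.85, 0, -0.2, 0, 0, 0, 1, 1, 0, -0.2, 0, 0, 0, 1, 1, 0, -0.2, 0, 0, 0])

```text
t: 23.25
ee_pos: [0.3397, -0.0198, 0.2813]
eef_rot: [2.31, -0.002, 1.692]
contact_force: [-0.6, -0.4, 1.4]
gripper_width: 0.999
grasp_force: 0.0
```

```bash
cat > fin.py <<'E'
from sw import *
from scipy.optimize import minimize_scalar as ms
s=Cam("scene");t=Cam("top"); C=[]
for n,c,th in(("scene",s,45),("top",t,45)):
    p=c.proj(bar(.44)).astype(int); m=np.zeros(c.im.shape[:2],np.uint8); w=34
    sl=np.s_[p[1]-w:p[1]+w,p[0]-w:p[0]+w]; m[sl]=(c.im[sl].max(2)<th)*255
    k,l,st,ce=cv2.connectedComponentsWithStats(m)
    for i in range(1,k):
        if st[i,4]>60: 
            q=np.argwhere(l==i)[:,::-1].astype(np.float32); r=cv2.minAreaRect(q)
            f=lambda a:np.linalg.norm(c.proj(bar(a))-r[0]); o=ms(f,bounds=(.2,.7),method="bounded")
            print(n,st[i],np.round(r[0],1),np.round(r[1],1),"pred",c.proj(bar(.443)).round(1),"ang",o.x.round(3),o.fun.round(1))
E
python3 fin.py; python3 -c "
from sw import *
rows([])"
```

```text
scene [ 88 170  58  25 454] [116.8 182.4] [ 8.2 60.1] pred [118.2 181.3] ang 0.436 1.7
top [364 172  13  12  98] [370.2 177.5] [ 9.6 13.5] pred [343.4 206. ] ang 0.7 28.7
top [323 202  43   9 235] [343.9 205.7] [ 6.2 42.3] pred [343.4 206. ] ang 0.455 0.4
top [355 212  21  21 335] [365. 222.] [20. 20.] pred [343.4 206. ] ang 0.362 26.6
at [ 0.3405 -0.0248  0.2815] rpy [ 2.311e+00 -1.000e-03  1.680e+00] q [-0.4  -0.74 -0.88  0.67  0.37  1.21] t 23.35 F [ 0.9 -0.  -0.4]
```

```bash
python3 -c "
from rig import env
print(env.job_done())"
```

```text
the job is handed in; nothing more can be done
None
```

I handed the job in at about 23 s of the 69 s, with no verdict returned: the lamp arm is released at about 0.445 rad against a marker measured at about 0.44 (estimates 0.43–0.47), and the box measured about 2 mm off the pad's centre and square with it before the arm came down.

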